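# Brace the bead jar and unscrew its horn cap

### The arm

A 7-joint arm with a two-finger parallel gripper is mounted at the origin on the work surface. World frame = base frame: x ahead of the robot, y to its left, z up, the work surface at z = 0. Lengths are in m, angles in rad, forces in N, time in s.
With the tool pointing down it reaches from about 0.425 to 0.8 m from the base axis. Payload 8.3 kg.
Tool frame: the origin (TCP) lies at the centre of the arm's flange, where the gripper is bolted on; the fingertips stand 173 mm ahead of it and the grasp point (between the pads) lies 155 mm ahead of it; z points along the fingers, y is the direction in which the jaws open and shut (so a half turn about z gives the same grasp; the last joint's range is limited). The gripper opens to 85 mm and grips with 20 to 120 N. Pads are 22 mm wide; open, the fingers measure 114 mm over their backs; the gripper's body (76 mm by 85 mm) begins 54 mm behind the grasp point. The pads swing forward as they close: fully open they stand 13 mm farther back than shut.
Start: joints at [1.14, 0.383, 0.016, 1.37, -0.006, 1.388, -0.046], TCP at [0.225, -0.583, 0.405] pointing down, gripper open.
Joint ranges: [-2.95, 2.95], [-0.25, 2.06], [-1.52, 1.56], [0.18, 2.33], [-1.44, 4.58], [0.02, 2.06], [-3.01, 3.01]. Speed limits (rad/s): [2.39, 2.39, 3.01, 3.01, 3.14, 3.14, 3.14].

### API

Orientations are given as [roll, pitch, yaw] about the fixed x, y, z axes, in that order (R = Rz(yaw) Ry(pitch) Rx(roll)).
In Python, from station import manip gives the robot as it stands.
- The arm moves only by the tool apply_moves, never from a script. Its argument "series" is one flat list of numbers, 5 for each row, row after row: the closure, from 0 (fully open) to 1 (shut), then the shift along the tool's x, y, z in mm, then the turn about the tool's z in rad. A call has 1 to 12 rows; each row is the pose to reach, as a shift and turn from the pose commanded when the call began, along the tool's axes at that moment; what a row does not reach only later rows make up. A row lasts 1/10 s, in which the tool goes at most 50 mm and 8.59 degrees, less where a joint would pass 70% of its speed; a pose out of reach is approached as far as the arm can. A call with a gripper value outside its range is refused whole. The fingers move at their own pace and stop on an object; the grip force is fixed at half the most. Time passes only in rows, so rows that repeat a pose let the fingers close. It gives the time, the measured TCP pose, the force and the opening at its end, in the units of the state.
- manip.read_state(): the state, without advancing time (a new reading comes with each control period).
- manip.grab_frame(name): name is "scene" or "top" or "wrist"; returns a dict with "color" (480x640x3 uint8, blue, green, red), "range_z" (480x640 float32, m along the optical axis (not along the pixel's ray), 0 where there is no reading), "fovy" (degrees; the focal length in pixels is half the picture's height over the tangent of half this angle, whatever the lens; pixels are square), "cx", "cy" (the principal point, pixels), "R" (3x3) and "t" (3): a world point X has camera coordinates R X + t. Camera axes: x right, y down, z forward; pixel columns grow to the right and rows downward; lengths in m; the calibration is good to about 2 mm. A picture is of the moment at which its call begins.
- manip.close_job(): hands the job in, once; it reports no verdict.
The state is a dict: "clock": time; "joint_pos": joint angles; "dq": joint speeds; "joint_efforts": joint torques, N m; "ee_pos": TCP position; "tcp_rot": TCP orientation; "contact_force": force on the tool from outside, world axes, zero at the start; "torque": the same for the moment, N m; "grip_width": finger opening in m.
Only numpy, scipy, OpenCV 4.12 (cv2) and the standard library are available. Lean on these libraries where they do the work, as an engineer would, in place of code of your own. Each camera call takes 0.05 s, during which the arm holds its last target.

### The job

Slide the capped square jar sideways along the plate, without lifting it, from its marked square into the middle of the bracing channel. There unscrew the horn cap anticlockwise, stop turning once the thread lets go, lift it straight up, and finish still holding it level about 2 cm above the jar's mouth, with the jar left standing in the channel. Leave the bowl and all other things alone.

Things in the scene. Friction and masses are not known exactly. Their poses are not given: they have to be found in the camera images.
- station: Fixed metal plate, 460 mm along its y, x from -75 to +145 mm, top 6 mm above the origin (on the table under the channel's centre). A sideways lane (x = 0) runs along y; printed 72 mm squares at y = -165 and +165 mm: the jar stands on one, the bowl on the other. The bracing channel is between them.
- brace_mid (a point): Where the jar must end: channel's centre on the plate's top, axes as station. Two walls 30 mm high along y, inner faces at x = -34 and +34 mm, straight from y -45 to +45 mm, then flared out to y +-77 mm (mouth about 95 mm wide). Both ends open; printed lines cross it at y = +-31 mm. The jar in it can twist about 0.1 rad before the walls hold it.
- jar_mid (a point): Centre of the white jar's square body, 62 x 62 mm, 60 mm high, 30 mm above its underside; x, y square to its sides, z up. 0.4 to 0.65 kg, slides on the plate. It starts within 0.2 rad of square to the lane and must be squared up to enter the channel, for example by turning it by the cap's finial: the thread is tighter than the jar's foot.
- jar_mouth (a point): The jar's mouth with the cap off: top of the black sprung seal in the neck when it has risen, 55.5 mm above jar_mid, on the jar's axis. The neck is 38 mm wide with three short thread ramps. The seal pushes the cap up with about 13 N, which makes the thread tight.
- cap_grip (a point): Grip point of the dark horn cap (0.08 kg): middle of its upright flat-sided finial, 40 mm wide along the cap's x, 20 mm thick along its y (grip across the flats), round-topped; 24 mm above the skirt's flat top, 16 mm below the finial's top. Screwed on, it is 79.5 mm above jar_mid and the cap's x is within 0.15 rad of the jar's x.
- cap_rim (a point): Centre of the cap skirt's lower rim, 48 mm below cap_grip; skirt 59 mm across, 24 mm high. Unscrews anticlockwise from above (growing yaw), rising 2.4 mm per rad; lets go about 0.8 rad of yaw ahead of the jar (the seal then pushes it up to 4 mm) and would meet the next thread at 1.5 rad: stop near 1.15 rad. The rim clears the mouth after a 24 mm lift from screwed on.
- bowl: Bystander: small orange ceramic bowl, 84 mm across, 40 mm high, on the other printed square; origin under its centre.
- tweezers: Bystander: chrome tweezers with broad tips, 90 mm long, 8 mm high, lying on the plate behind the lane; origin on the underside near the middle.
- tray: Bystander: small grey tray of beads, 60 x 90 x 18 mm, on the plate behind the lane; origin under its centre.
- finial: Bystander: loose horn finial, 36 mm across, 46 mm high, standing on the table away from the plate; origin under its centre.
- bin: Bystander: plastic parts bin of wooden beads, 160 x 220 x 75 mm, at the right of the table; origin under its centre.
- oil: Bystander: amber bottle, 52 mm across, 130 mm high, at the far right; origin under its centre.
- brush: Bystander: hand brush lying at the left of the table; origin on its underside.
There are look-alikes about, which are no part of the job. Leave any green look-alike of the part that bears cap_grip alone. Of the things shaped like the part that bears jar_mid, the white one is meant.

How it is judged:
On the way, in this order (a step that is already met when the one before it is completed fails the run):
1. the jar, cap still screwed on, stands in the middle of the bracing channel (x of jar_mid in the frame of station between -0.008 and 0.008 m and y of jar_mid in the frame of station between -0.015 and 0.015 m and z of cap_grip in the frame of jar_mid below 0.084 m), for 0.2 s.
2. the cap is off the thread while the jar stands in the channel (y of jar_mid in the frame of station between -0.02 and 0.02 m and z of cap_grip in the frame of jar_mid above 0.092 m), for 0.1 s.
At the end, for the whole second after the job is handed in: Jar upright on the plate, within 8 mm across and 20 mm along of the channel's centre; fingers hold the cap still and level, clear of the jar, within 15 mm of its axis, lower rim 2 to 45 mm above the mouth, angle between cap and jar x axes (0 to 90 degrees) over 0.5 rad (x of jar_mid in the frame of station between -0.008 and 0.008 m and y of jar_mid in the frame of station between -0.02 and 0.02 m and z of jar_mid in the frame of station below 0.039 m and angle between jar_mid's own z axis and vertical below 0.08 rad and z of cap_grip in the frame of jar_mid between 0.1055 and 0.1485 m and horizontal distance between cap_grip and jar_mid below 0.015 m and angle between cap_grip's own z axis and vertical below 0.2 rad and angle between the x axis of cap_grip and the x axis of jar_mid, either way round above 0.5 rad and contact force between the fingers and cap above 1 N and contact force between jar and cap below 0.1 N and linear speed of cap below 0.03 m/s); the arm keeps its last pose, push and grip.
It fails at once if the jar is lifted or tipped (z of jar_mid in the frame of station above 0.043 m or angle between jar_mid's own z axis and vertical above 0.2 rad).
It fails at once if a bystander is shifted by more than 15 mm (distance of any of bowl, tweezers, tray, finial, bin, oil, brush from where it was at the start of the episode above 0.015 m).
It also fails if it takes over 45 s, if anything falls off the work surface, if the arm or the gripper's body presses on something with over 40 N, if the wrist force passes 120 N, or if a joint passes its speed limit or range.

## Working session

There is one attempt and no reset: what is moved stays moved. The work goes in short steps, Python scripts to look and compute and a tool call to move; the robot and the scene stay as the last step left them, time stands still between calls to the robot, and variables do not carry over. Pictures are saved under pics/ and viewed, and the job is handed in when it is done.

Besides the shell and the picture viewer there is one more tool, called after "Call:" by a JSON object that holds its "fn" and its "kwargs", one argument or row to a line. apply_moves: Moves the arm, as the interface text tells. Its arguments: {"type":"object","properties":{"series":{"type":"array"}},"required":["series"]}

```bash
ls; mkdir -p pics
python3 - <<'E'
from station import manip
import cv2,json
s=manip.read_state(); print({k:(v if not hasattr(v,'round') else v) for k,v in s.items()})
for n in ["scene","top","wrist"]:
    f=manip.grab_frame(n); cv2.imwrite(f"pics/{n}0.png",f["color"]); print(n,f["fovy"],f["cx"],f["cy"],f["R"],f["t"])
E
```

```text
pics
{'clock': 0.0, 'joint_pos': array([ 1.14010631,  0.38426016,  0.01637438,  1.37113988, -0.00628676,
        1.38819073, -0.04648209]), 'dq': array([ 1.00773933e-03,  2.24013256e-05, -1.84539123e-04, -2.16952746e-04,
       -6.22846507e-04,  2.66467004e-04,  4.36898678e-04]), 'joint_efforts': array([-4.38305242e-04, -6.27599359e+01,  8.43604356e-01, -3.71826482e+01,
        1.65031099e-02,  1.40131565e-02,  5.58736212e-05]), 'ee_pos': array([ 0.22470256, -0.58304329,  0.40367129]), 'tcp_rot': array([-3.13964480e+00,  4.86461629e-05,  3.67873845e-01]), 'contact_force': array([-0.47582212,  0.46225855,  0.59217351]), 'torque': array([0.04906813, 0.00728373, 0.04301351]), 'grip_width': 0.08512811196865526}
scene 53.57064271369313 318.72974882870034 238.12369669230947 [[-0.66926069  0.74297469  0.00887314]
 [ 0.61872713  0.56387315 -0.54701354]
 [-0.41142054 -0.36060461 -0.83707673]] [ 0.36560323 -0.25967749  1.47361707]
top 49.80212850728879 316.7828311975669 234.19278253669702 [[ 0.0118317  -0.99980912  0.01554796]
 [-0.98689781 -0.01417829 -0.1607224 ]
 [ 0.16091216 -0.01344263 -0.98687718]] [-0.06443379  0.5222462   1.29586015]
wrist 69.95059859458702 319.43779829411096 239.5428917921876 [[ 0.35857616 -0.93349738 -0.00240168]
 [-0.88933659 -0.34239278  0.30306372]
 [-0.2837315  -0.10653552 -0.95296727]] [-0.62425097 -0.03862516  0.3802    ]
```

View pics/scene0.png

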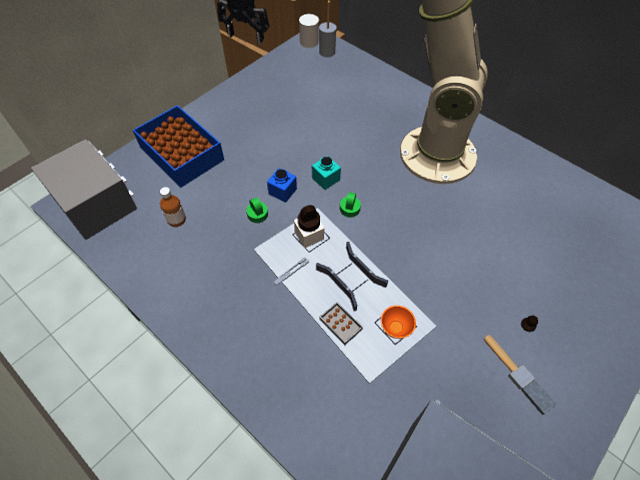

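View pics/top0.png

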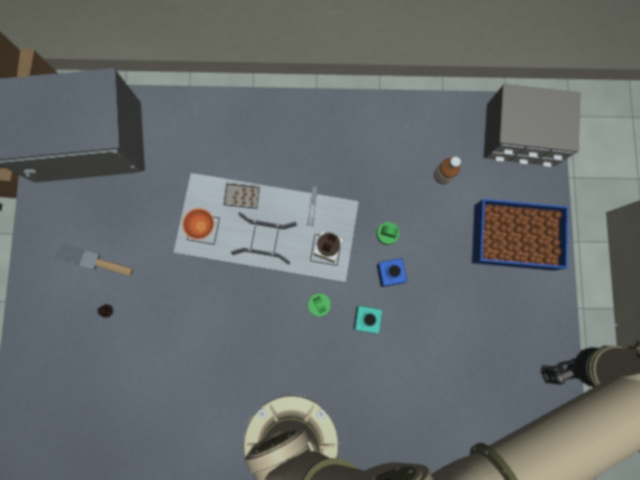

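View pics/wrist0.png

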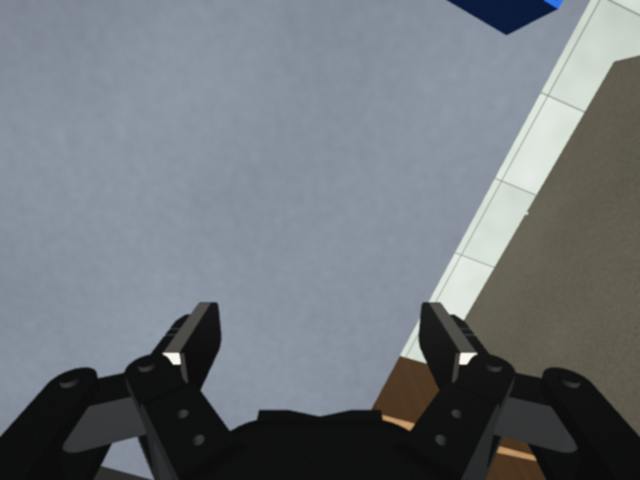

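Candidates in the top view: the white jar with the dark horn cap at (327,245); blue jar (393,272); teal jar (369,320); green caps at (388,232) and (319,304); loose horn finial at (105,311). I choose the white jar and its dark cap at (327,245). Next I check it in a close crop and measure the plate.

```bash
cat > h.py <<'E'
import numpy as np,cv2
from station import manip
def K(f):
    F=240/np.tan(np.radians(f["fovy"])/2); return F
def cast(f,uv,z):
    uv=np.atleast_2d(np.asarray(uv,float)); F=K(f)
    d=np.c_[(uv[:,0]-f["cx"])/F,(uv[:,1]-f["cy"])/F,np.ones(len(uv))]@f["R"]
    o=-f["R"].T@f["t"]; s=(z-o[2])/d[:,2]; return o+d*s[:,None]
def proj(f,X):
    c=np.atleast_2d(X)@f["R"].T+f["t"]; return c[:,:2]/c[:,2:]*K(f)+[f["cx"],f["cy"]]
def cloud(f):
    v,u=np.mgrid[:480,:640]; z=f["range_z"]; F=K(f)
    P=np.stack([(u-f["cx"])/F*z,(v-f["cy"])/F*z,z],-1)
    return (P-f["t"])@f["R"]
def crop(f,u0,u1,v0,v1,s,name):
    cv2.imwrite("pics/"+name,cv2.resize(f["color"][v0:v1,u0:u1],None,fx=s,fy=s,interpolation=cv2.INTER_CUBIC))
E
python3 - <<'E'
from h import *
for n,box in [("top",(165,415,160,330)),("scene",(240,450,190,390))]:
    f=manip.grab_frame(n); crop(f,*box,3,f"{n}c.png")
    hsv=cv2.cvtColor(f["color"],cv2.COLOR_BGR2HSV)
    m=((hsv[...,1]<32)&(hsv[...,2]>130)).astype(np.uint8)
    if n=="top": m[:160]=0;m[300:]=0;m[:,:165]=0;m[:,370:]=0
    else: m[:195]=0;m[390:]=0;m[:,:245]=0;m[:,450:]=0
    m=cv2.morphologyEx(m,cv2.MORPH_OPEN,np.ones((3,3)))
    cs,_=cv2.findContours(m,cv2.RETR_EXTERNAL,cv2.CHAIN_APPROX_NONE)
    c=max(cs,key=cv2.contourArea); W=cast(f,c[:,0]+0.0,0.006)[:,:2].astype(np.float32)
    r=cv2.minAreaRect(W); print(n,cv2.contourArea(c),r)
    print(cv2.boxPoints(r), proj(f,np.c_[cv2.boxPoints(r),[0.006]*4]).round(1))
    P=cloud(f); 
    uv=c[:,0].min(0),c[:,0].max(0); print(uv)
E
```

```text
top 12488.0 ((0.5565073490142822, 0.07429736852645874), (0.4645884335041046, 0.24031729996204376), 80.95504760742188)
[[ 0.40132403 -0.13621828]
 [ 0.63865304 -0.17399839]
 [ 0.71169066  0.28481302]
 [ 0.47436166  0.32259312]] [[346.  282.7]
 [360.2 194.7]
 [191.  165.9]
 [172.1 252.6]]
(array([174, 173], dtype=int32), array([358, 281], dtype=int32))
scene 12100.0 ((0.5493316054344177, 0.07758127152919769), (0.4612213969230652, 0.22283445298671722), 81.09410858154297)
[[ 0.40355632 -0.13300045]
 [ 0.6237043  -0.16749789]
 [ 0.69510686  0.288163  ]
 [ 0.4749589   0.32266045]] [[317.6 207.1]
 [252.9 248.8]
 [369.2 383.4]
 [436.9 325.6]]
(array([255, 213], dtype=int32), array([434, 381], dtype=int32))
```

View pics/topc.png

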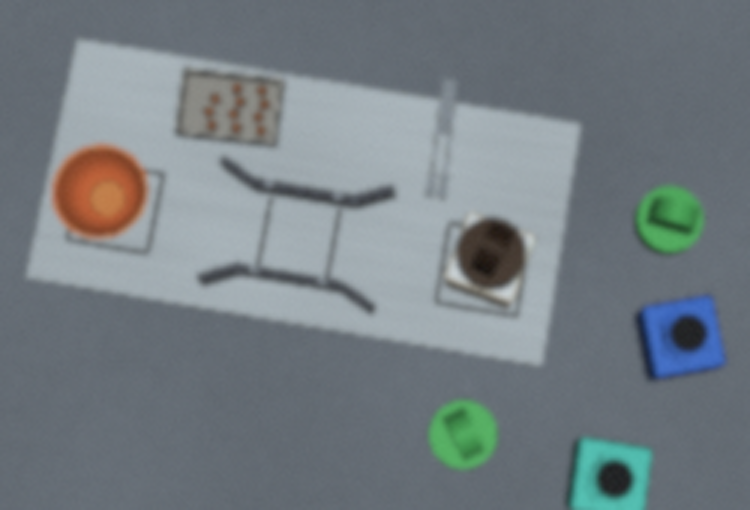

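View pics/scenec.png

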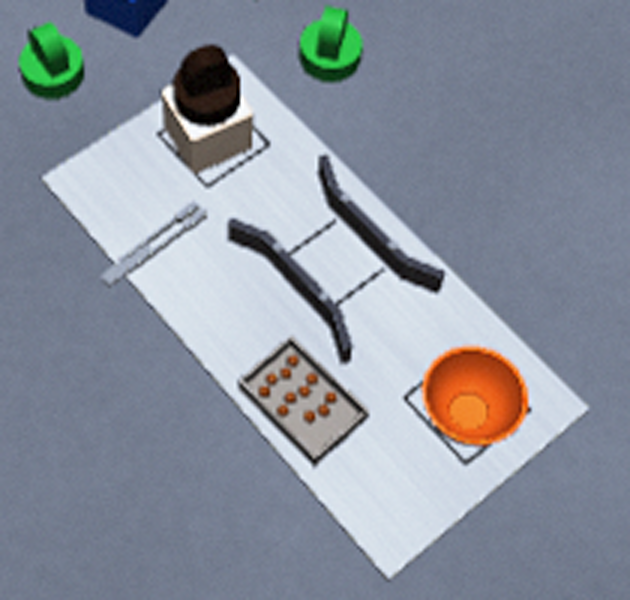

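The crops confirm it: the white jar with the dark cap stands on the right-hand square, its finial roughly along station x, and the channel is free. Next I bring the wrist camera over it.

```bash
cat >> h.py <<'E'
from scipy.spatial.transform import Rotation as Ro
def tool():
    s=manip.read_state(); return Ro.from_euler('xyz',s["tcp_rot"]).as_matrix(),np.array(s["ee_pos"]),s
def shift(target,yaw):
    R,p,s=tool(); d=R.T@(np.array(target)-p)*1000
    cy=np.arctan2(R[1,0],R[0,0]); print("shift mm",d.round(1),"turn",round(-(yaw-cy),3),"state",p.round(4),np.round(s["tcp_rot"],4),np.round(s["contact_force"],1),round(s["grip_width"],4),s["clock"])
E
python3 - <<'E'
from h import *
f=manip.grab_frame("wrist"); R,p,s=tool()
c=-f["R"].T@f["t"]; print("cam in tool",R.T@(c-p),"axis in tool",R.T@f["R"].T)
shift((0.47,-0.07,0.42),-0.155)
E
```

```text
cam in tool [0.07769649 0.0004014  0.03141338] axis in tool [[-1.12055481e-03 -9.52975724e-01 -3.03044574e-01]
 [ 9.99998944e-01 -7.87338695e-04 -1.22173103e-03]
 [ 9.25681295e-04 -3.03045623e-01  9.52975600e-01]]
shift mm [ 413.4 -390.6  -15.4] turn 0.523 state [ 0.2248 -0.5831  0.4044] [-3.1409 -0.      0.3679] [-0.3 -0.2  0.8] 0.0856 0.3
```

Call:
{"fn": "apply_moves", "kwargs": {
  "series": [0,35,-33,-3,0.05,0,75,-70,-8,0.1,0,115,-108,-15,0.15,0,155,-146,-20,0.2,0,195,-184,-25,0.25,0,235,-222,-30,0.3,0,275,-260,-35,0.35,0,315,-298,-40,0.4,0,355,-335,-45,0.45,0,385,-363,-45,0.5,0,405,-383,-45,0.523,0,413,-390,-45,0.523]
}}

```text
clock: 1.5
ee_pos: [0.4709, -0.0656, 0.4503]
tcp_rot: [-3.14, -0.001, -0.15]
contact_force: [-0.3, -1.0, 0.1]
grip_width: 0.0855
```

Run:
```python
from h import *
shift((0.47,-0.07,0.45),-0.155)
f=manip.grab_frame("wrist"); cv2.imwrite("pics/w1.png",f["color"])
```

```text
shift mm [-0.2  4.5  0.3] turn 0.005 state [ 0.4709 -0.0656  0.4503] [-3.1402e+00 -1.4000e-03 -1.4970e-01] [-0.3 -1.   0.1] 0.0855 1.5
```

View pics/w1.png

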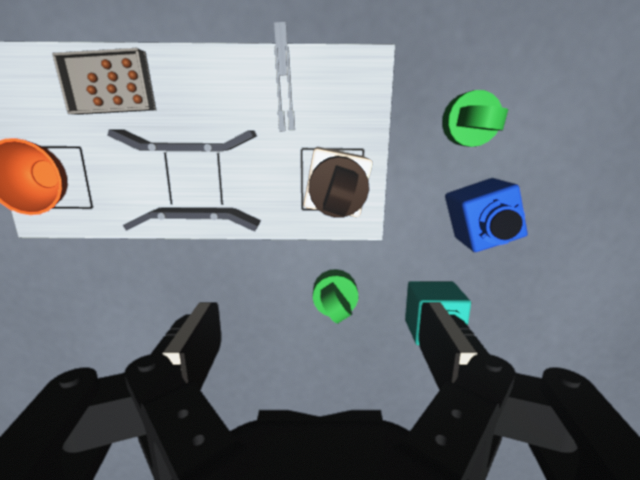

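Run:
```python
from h import *
f=manip.grab_frame("wrist"); np.save("w1.npy",f,allow_pickle=True)
crop(f,285,395,135,235,7,"w1jar.png"); crop(f,95,275,110,245,4,"w1ch.png")
```

```text
(no output)
```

View pics/w1jar.png

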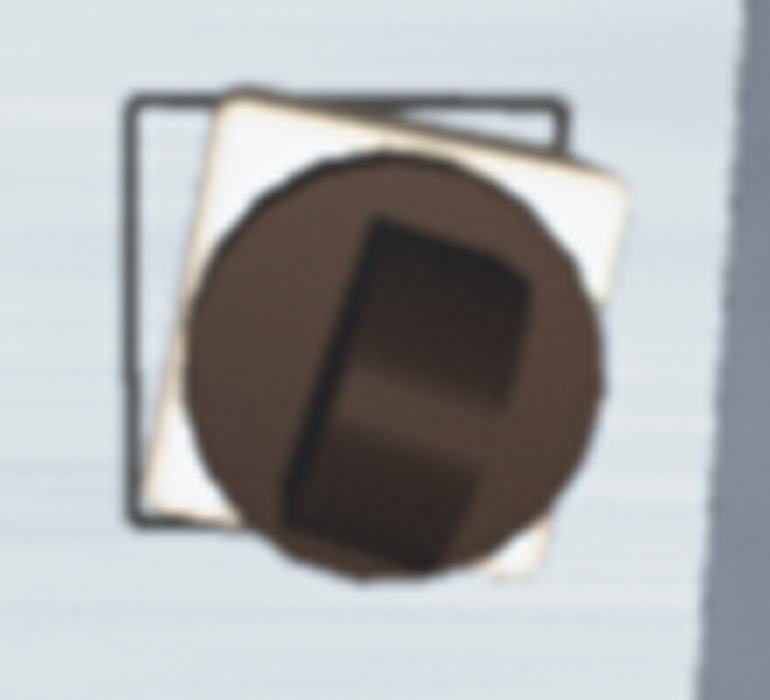

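View pics/w1ch.png

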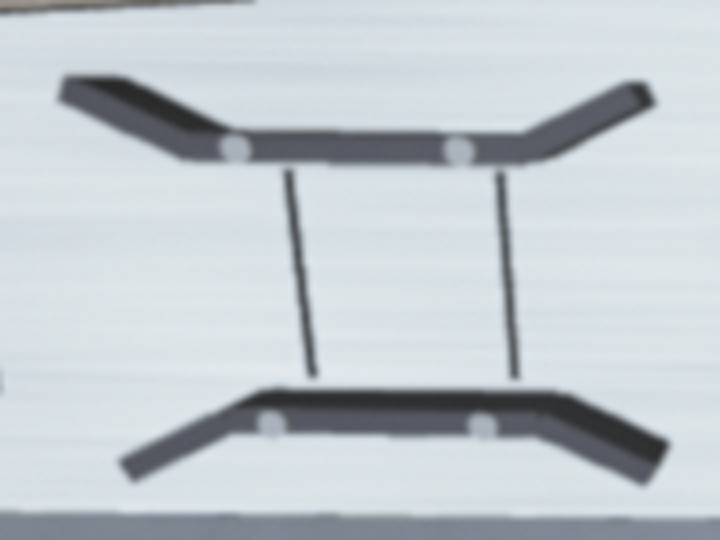

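Run:
```python
from h import *
f=np.load("w1.npy",allow_pickle=True).item()
px=lambda c,s,o:(np.array(c,float)+.5)/s-.5+np.array(o)
# plate edges
hsv=cv2.cvtColor(f["color"],cv2.COLOR_BGR2HSV); print(hsv[235,300],hsv[250,300])
J=lambda c:px(c,7,(285,135)); C=lambda c:px(c,4,(95,110))
l=cast(f,C([(288,170),(314,377),(500,173),(516,378)]),.006)[:,:2]; print("lines",l.round(4))
yv=((l[0]+l[1])-(l[2]+l[3]))/2; print("line spacing",np.linalg.norm(yv),"yaw",np.arctan2(yv[1],yv[0])-np.pi/2, "line dirs",[np.arctan2(*(a-b)[::-1]) for a,b in ((l[0],l[1]),(l[2],l[3]))]); print("mid",l.mean(0))
lo=cast(f,C([(290,390),(555,392)]),.006)[:,:2]; lt=cast(f,C([(290,408),(545,411)]),.036)[:,:2]; up=cast(f,C([(190,160),(525,163)]),.036)[:,:2]
for n,a in (("lo",lo),("lotop",lt),("up",up)):
    d=a[0]-a[1]; print(n,a.round(4),"yaw",np.arctan2(d[1],d[0])-np.pi/2)
sq=cast(f,J([(133,102),(563,102),(133,520)]),.006)[:,:2]; print("square",sq.round(4))
# plate edge
e=cast(f,[(394.5,45),(383.3,240)],.006)[:,:2]; print("right edge",e.round(4))
k=cast(f,J([(230,98),(625,183),(540,575),(150,510)]),.066)[:,:2]; print("jar",k.round(4),k.mean(0).round(4),[np.linalg.norm(k[i]-k[(i+1)%4]).round(4) for i in range(4)])
for a,b in ((0,3),(1,2)): d=k[a]-k[b]; print("jar x yaw",np.arctan2(d[1],d[0]))
for a,b in ((0,1),(3,2)): d=k[a]-k[b]; print("jar y yaw",np.arctan2(d[1],d[0])-np.pi/2)
# cap
m=(f["color"].max(2)<115).astype(np.uint8); m[:, :300]=0;m[:,380:]=0;m[:150]=0;m[225:]=0
m=cv2.morphologyEx(m,cv2.MORPH_OPEN,np.ones((5,5)))
cs,_=cv2.findContours(m,cv2.RETR_EXTERNAL,cv2.CHAIN_APPROX_NONE); c=max(cs,key=cv2.contourArea)[:,0]
w=cast(f,c,.0915)[:,:2].astype(np.float32); print("cap circ",cv2.minEnclosingCircle(w),cv2.fitEllipse(w))
b=cast(f,J([(375,222),(287,492)]),.0915)[:,:2]; d=b[0]-b[1]; print("finial base",b,"yaw",np.arctan2(d[1],d[0]),np.linalg.norm(d))
P=cloud(f)[150:220,305:375].reshape(-1,3); t=P[P[:,2]>.10]; print(len(t),t[:,2].max(),t.mean(0))
if len(t)>20: print(cv2.minAreaRect(t[:,:2].astype(np.float32)))
t=P[(P[:,2]>.08)&(P[:,2]<.095)]; print("skirt z",np.median(t[:,2]))
```

```text
[ 99  15 228] [107  35 154]
lines [[0.5517 0.1059]
 [0.4909 0.1153]
 [0.5417 0.0447]
 [0.4815 0.0542]]
line spacing 0.06190695232070915 yaw -0.15682981369395765 line dirs [np.float64(-0.1529131347806142), np.float64(-0.15530251552273983)]
mid [0.51644362 0.08002997]
lo [[0.488  0.1237]
 [0.4755 0.0433]] yaw -0.1549011115591037
lotop [[0.4874 0.1107]
 [0.4758 0.0388]] yaw -0.15921460058254389
up [[0.5579 0.1183]
 [0.5438 0.0287]] yaw -0.15632984273780215
square [[ 0.5314 -0.0531]
 [ 0.5209 -0.1239]
 [ 0.4613 -0.0417]]
right edge [[ 0.6236 -0.1667]
 [ 0.407  -0.1348]]
jar [[ 0.5324 -0.0701]
 [ 0.5124 -0.1245]
 [ 0.4566 -0.106 ]
 [ 0.4752 -0.0493]] [ 0.4942 -0.0875] [np.float64(0.0579), np.float64(0.0587), np.float64(0.0596), np.float64(0.0609)]
jar x yaw -0.3475172269429661
jar x yaw -0.3198482408094358
jar y yaw -0.3530421709541114
jar y yaw -0.3157343500409424
cap circ ((0.4945789575576782, -0.08672989904880524), 0.02924128621816635) ((0.494466096162796, -0.08688178658485413), (0.05546952411532402, 0.05760683864355087), 97.78704833984375)
finial base [[ 0.5148493  -0.08730867]
 [ 0.48018219 -0.07042875]] yaw -0.45312456444138693 0.03855826654459849
1194 0.4190192330491844 [ 0.49739675 -0.08712057  0.13087852]
((0.5101662278175354, -0.0883445218205452), (0.032234109938144684, 0.07443813234567642), 85.07221984863281)
skirt z 0.0915783920852458
```

The wrist crops show the following:
- **Jar:** its top corners are at about (317,149), (374,161), (362,217) and (306,208).
- **Cap:** the finial is tilted slightly further than the jar.
- **Channel:** its printed lines run (167,152)–(173,204) and (220,153)–(224,204).

Station is at about (0.517, 0.080) with yaw -0.156. The jar is at (0.494, -0.087) with yaw -0.335, and the cap yaw is about -0.455.

Run:
```python
from h import *
shift((.4944,-.0868,.33),-.455)
```

```text
shift mm [ 26.2  16.6 120. ] turn 0.307 state [ 0.4708 -0.0667  0.45  ] [-3.1403e+00 -7.0000e-04 -1.4810e-01] [-0.6 -0.5  0. ] 0.0854 1.6
```

Call:
{"fn": "apply_moves", "kwargs": {
  "series": [0,10,5,30,0.1,0,20,12,70,0.2,0,26,17,105,0.307,0,26,17,120,0.307,0,26,17,120,0.307,0,26,17,120,0.307]
}}

```text
clock: 2.2
ee_pos: [0.4929, -0.0923, 0.3303]
tcp_rot: [3.142, -0.0, -0.463]
contact_force: [-0.5, 0.2, 1.1]
grip_width: 0.0855
```

Run:
```python
from h import *
f=manip.grab_frame("wrist"); cv2.imwrite("pics/w2.png",f["color"])
np.save("w2.npy",f,allow_pickle=True)
shift((.4944,-.0868,.27),-.455)
```

```text
shift mm [-1.4 -5.2 61. ] turn -0.007 state [ 0.4932 -0.092   0.331 ] [-3.1413e+00 -1.7000e-03 -4.6240e-01] [-0.2 -0.3  1.1] 0.0853 2.25
```

View pics/w2.png

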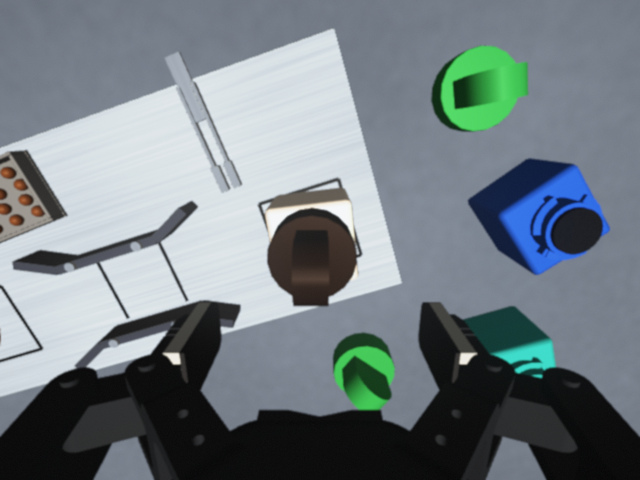

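The finial at (311,265) is now square to the jaws. It sits about 5 mm to the left, which matches the computed correction. I lower the gripper, then close it.

Call:
{"fn": "apply_moves", "kwargs": {
  "series": [0,-1,-5,20,-0.005,0,-1,-5,40,-0.005,0,-1,-5,55,-0.005,0,-1,-5,61,-0.005,0,-1,-5,61,-0.005,0,-1,-5,61,-0.005]
}}

```text
clock: 2.85
ee_pos: [0.4948, -0.0867, 0.27]
tcp_rot: [-3.141, -0.002, -0.457]
contact_force: [0.6, 0.2, 0.9]
grip_width: 0.0855
```

Run:
```python
from h import *
f=manip.grab_frame("wrist"); cv2.imwrite("pics/w3.png",f["color"])
shift((.4944,-.0868,.27),-.455)
```

```text
shift mm [-0.3  0.2  0.1] turn -0.002 state [ 0.4948 -0.0867  0.2701] [-3.1411e+00 -2.1000e-03 -4.5710e-01] [-0.2 -0.4  0. ] 0.0855 2.9
```

View pics/w3.png

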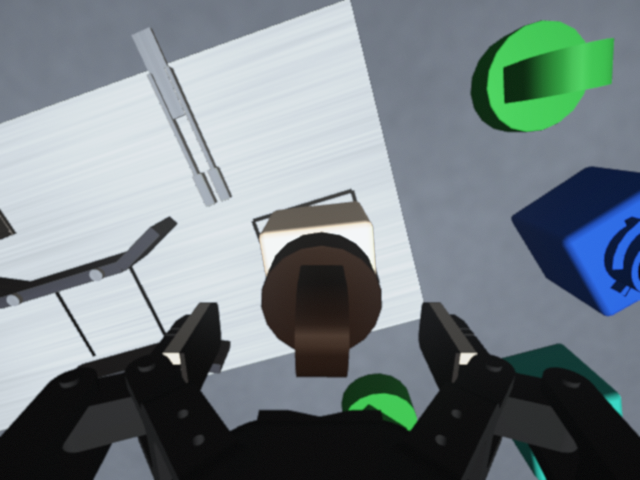

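The finial (320,335) is centred between the pads, so I close.

Call:
{"fn": "apply_moves", "kwargs": {
  "series": [0.5,0,0,0,0,0.7,0,0,0,0,1,0,0,0,0,1,0,0,0,0,1,0,0,0,0,1,0,0,0,0,1,0,0,0,0]
}}

```text
clock: 3.6
ee_pos: [0.4942, -0.0869, 0.2688]
tcp_rot: [3.141, -0.0, -0.457]
contact_force: [-0.6, -0.7, 3.1]
grip_width: 0.0191
```

Run:
```python
from h import *
f=manip.grab_frame("wrist"); cv2.imwrite("pics/w4.png",f["color"])
shift((.4944,-.0868,.27),-.455); print(tool()[2]["torque"])
```

```text
shift mm [ 0.1 -0.1 -1.2] turn -0.002 state [ 0.4942 -0.0869  0.2688] [ 3.1414 -0.     -0.4575] [-2.1 -2.1  2.9] 0.0192 3.65
[-0.27292721  0.33070783 -0.03709042]
```

View pics/w4.png

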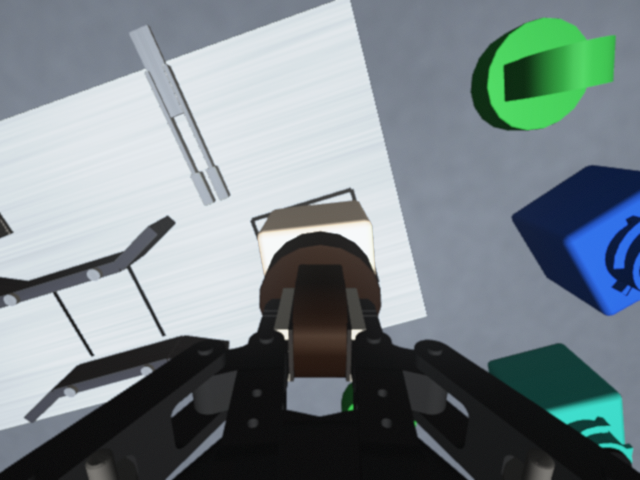

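Gripped at a width of 19 mm. I square the jar by +0.18 rad of yaw, slowly.

Call:
{"fn": "apply_moves", "kwargs": {
  "series": [1,0,0,0,-0.03,1,0,0,0,-0.06,1,0,0,0,-0.09,1,0,0,0,-0.12,1,0,0,0,-0.15,1,0,0,0,-0.18,1,0,0,0,-0.18,1,0,0,0,-0.18]
}}

```text
clock: 4.45
ee_pos: [0.4943, -0.0865, 0.2688]
tcp_rot: [-3.141, -0.0, -0.277]
contact_force: [0.0, 0.8, 3.0]
grip_width: 0.019
```

Run:
```python
from h import *
f=manip.grab_frame("wrist"); cv2.imwrite("pics/w5.png",f["color"]); crop(f,230,430,170,290,4,"w5c.png");np.save("w5.npy",f,allow_pickle=True)
shift((.4944,-.0868,.27),-.275); print(tool()[2]["torque"])
f=manip.grab_frame("scene"); crop(f,260,400,180,280,5,"s5c.png");np.save("s5.npy",f,allow_pickle=True)
```

```text
shift mm [ 0.2  0.3 -1.2] turn -0.002 state [ 0.4943 -0.0865  0.2688] [-3.1414 -0.     -0.2771] [-0.3  0.8  3.4] 0.0193 4.5
[ 0.27045593 -0.11263802  0.05887867]
```

View pics/w5c.png

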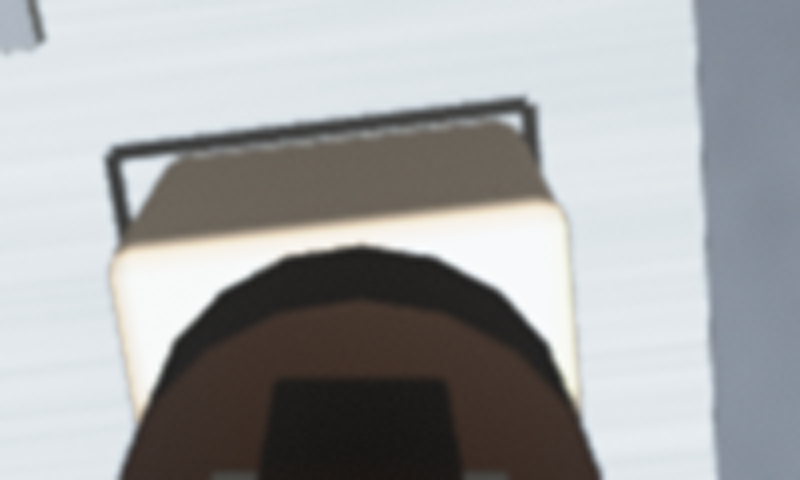

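View pics/s5c.png

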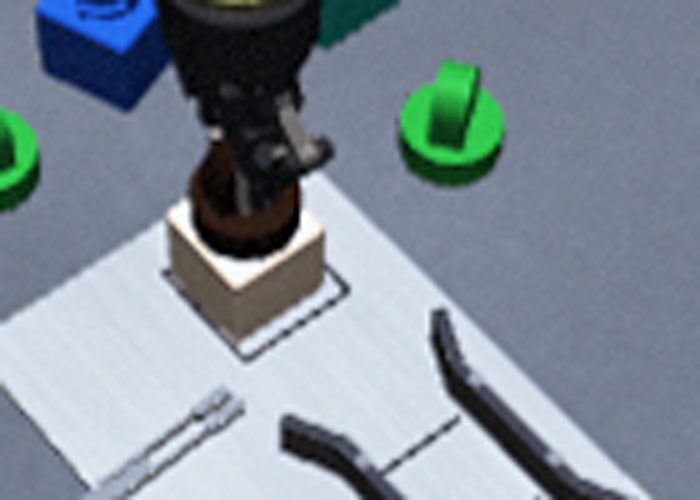

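Run:
```python
from h import *
f=np.load("w5.npy",allow_pickle=True).item()
px=lambda c:(np.array(c,float)+.5)/4-.5+np.array((230,170))
ux=np.array([np.cos(-.156),np.sin(-.156)]);uy=np.array([-ux[1],ux[0]]);o=np.array([.5168,.0802])
for n,c,z in (("jar top edge",[(135,248),(545,204)],.066),("print",[(112,153),(530,103)],.006),("jar base",[(185,158),(500,122)],.006),("plate edge",[(695,30),(716,450)],.006)):
    w=cast(f,px(c),z)[:,:2]; d=w[0]-w[1]; print(n,np.c_[(w-o)@ux,(w-o)@uy].round(4).tolist(),"yaw",(np.arctan2(d[1],d[0])-np.pi/2).round(3))
# jar left/right extents top
w=cast(f,px([(112,262),(569,215)]),.066)[:,:2]; print("top y ext",np.c_[(w-o)@ux,(w-o)@uy].round(4))
p=tool()[1][:2]; print("tcp in station",(p-o)@ux,(p-o)@uy)
```

```text
jar top edge [[0.0347, -0.1426], [0.0341, -0.1961]] yaw -0.167
print [[0.0358, -0.1292], [0.0357, -0.2014]] yaw -0.157
jar base [[0.0334, -0.1416], [0.033, -0.196]] yaw -0.162
plate edge [[0.0446, -0.2298], [-0.0328, -0.2299]] yaw -1.725
top y ext [[ 0.0332 -0.1393]
 [ 0.0323 -0.199 ]]
tcp in station 0.0036922949807500663 -0.1681646079025675
```

Squared: the jar's yaw is about -0.164 and station's is -0.156. It is 3.5 mm off the lane. I start the slide with the first 55 mm, centring in x on the way.

Call:
{"fn": "apply_moves", "kwargs": {
  "series": [1,-1.5,-5,0,-0.006,1,-3,-12,0,-0.006,1,-4.5,-20,0,-0.006,1,-6,-28,0,-0.006,1,-7.5,-36,0,-0.006,1,-9,-44,0,-0.006,1,-10,-50,0,-0.006,1,-10,-54,0,-0.006,1,-10,-54,0,-0.006]
}}

```text
clock: 5.45
ee_pos: [0.4994, -0.0321, 0.269]
tcp_rot: [3.14, -0.0, -0.271]
contact_force: [-1.4, -5.1, 5.9]
grip_width: 0.0195
```

Run:
```python
from h import *
f=manip.grab_frame("wrist"); cv2.imwrite("pics/w6.png",f["color"]); np.save("w6.npy",f,allow_pickle=True)
shift((.4944,-.0868,.27),-.275); print(tool()[2]["torque"])
ux=np.array([np.cos(-.156),np.sin(-.156)]);uy=np.array([-ux[1],ux[0]]);o=np.array([.5168,.0802])
p=tool()[1][:2]; print("tcp in station",(p-o)@ux,(p-o)@uy)
```

```text
shift mm [ 9.8 53.9 -1. ] turn 0.003 state [ 0.4994 -0.0323  0.2689] [ 3.1406e+00 -2.0000e-04 -2.7150e-01] [-0.9 -5.4  6.8] 0.0191 5.5
[-1.23232164  0.26391262 -0.03568425]
tcp in station 0.000293055042134677 -0.1138048809401827
```

View pics/w6.png

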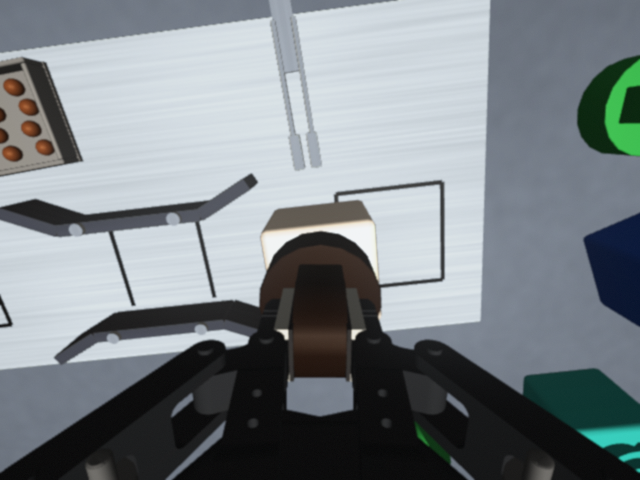

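The jar slides well and stays parallel to its printed square at (390,235). It has a clear line into the channel mouth, so I continue to the centre.

Call:
{"fn": "apply_moves", "kwargs": {
  "series": [1,-0.7,-6,0,0,1,-1.8,-15,0,0,1,-3,-25,0,0,1,-4.1,-35,0,0,1,-5.3,-45,0,0,1,-6.5,-55,0,0,1,-7.7,-65,0,0,1,-8.8,-75,0,0,1,-10,-85,0,0,1,-11.2,-95,0,0,1,-12.4,-105,0,0,1,-13.3,-113,0,0]
}}

```text
clock: 6.7
ee_pos: [0.517, 0.0792, 0.2692]
tcp_rot: [3.139, -0.001, -0.273]
contact_force: [-5.0, -18.4, 26.2]
grip_width: 0.0192
```

Run:
```python
from h import *
f=manip.grab_frame("wrist"); cv2.imwrite("pics/w7.png",f["color"]); np.save("w7.npy",f,allow_pickle=True)
f=manip.grab_frame("scene"); crop(f,260,420,210,320,5,"s7c.png")
shift((.4944,-.0868,.27),-.275); print(tool()[2]["torque"])
ux=np.array([np.cos(-.156),np.sin(-.156)]);uy=np.array([-ux[1],ux[0]]);o=np.array([.5168,.0802])
p=tool()[1][:2]; print("tcp in station",(p-o)@ux,(p-o)@uy)
```

```text
shift mm [ 23.2 167.4  -0.9] turn 0.004 state [0.5168 0.0807 0.2689] [ 3.1407e+00 -1.0000e-04 -2.7090e-01] [ 0.2 -4.7  7.1] 0.0193 6.8
[-1.33353268 -0.060768   -0.02429182]
tcp in station -5.2744754058575565e-05 0.0005371810541252812
```

View pics/w7.png

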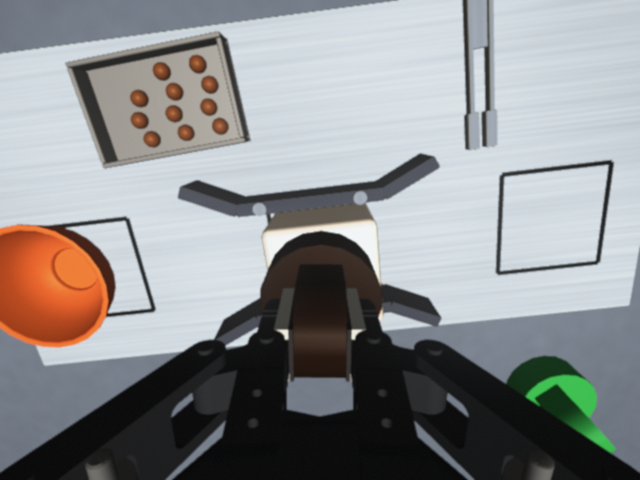

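View pics/s7c.png

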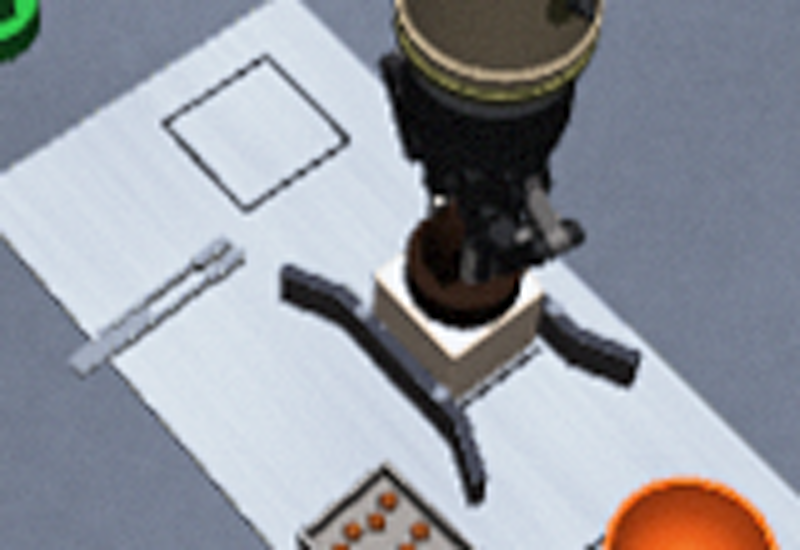

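The jar is in the channel, its leading base edge at the printed y=+31 line (500,375 in the scene crop). TCP is at station (0.000, 0.0005) and all bystanders look untouched. After a short hold, I start unscrewing and follow the thread rise.

Call:
{"fn": "apply_moves", "kwargs": {
  "series": [1,0,0,0,0,1,0,0,0,0,1,0,0,0,0,1,0,0,0,-0.07,1,0,0,0,-0.14,1,0,0,-0.2,-0.21,1,0,0,-0.4,-0.28,1,0,0,-0.6,-0.35,1,0,0,-0.8,-0.42,1,0,0,-1,-0.49,1,0,0,-1.1,-0.56,1,0,0,-1.1,-0.56]
}}

```text
clock: 8.0
ee_pos: [0.5165, 0.0809, 0.2698]
tcp_rot: [-3.141, 0.001, 0.292]
contact_force: [-2.5, -1.1, 7.0]
grip_width: 0.0195
```

Run:
```python
from h import *
f=manip.grab_frame("wrist"); cv2.imwrite("pics/w8.png",f["color"])
shift((.5168,.0807,.27),-.271+1.2); print(tool()[2]["torque"],tool()[2]["joint_pos"].round(2))
```

```text
shift mm [ 0.2  0.4 -0.2] turn -0.639 state [0.5165 0.081  0.2698] [-3.1409e+00  9.0000e-04  2.9010e-01] [-2.5 -2.2  7.5] 0.019 8.05
[-0.39114773  0.48749959  0.12303544] [ 0.29  0.34 -0.61  1.8   0.22  1.07 -1.67]
```

View pics/w8.png

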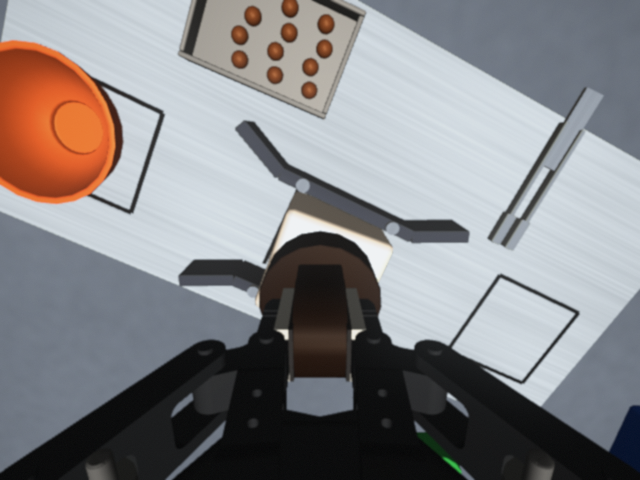

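Run:
```python
from h import *
f=manip.grab_frame("wrist"); np.save("w8.npy",f,allow_pickle=True); crop(f,225,485,105,285,3,"w8c.png")
```

```text
(no output)
```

View pics/w8c.png

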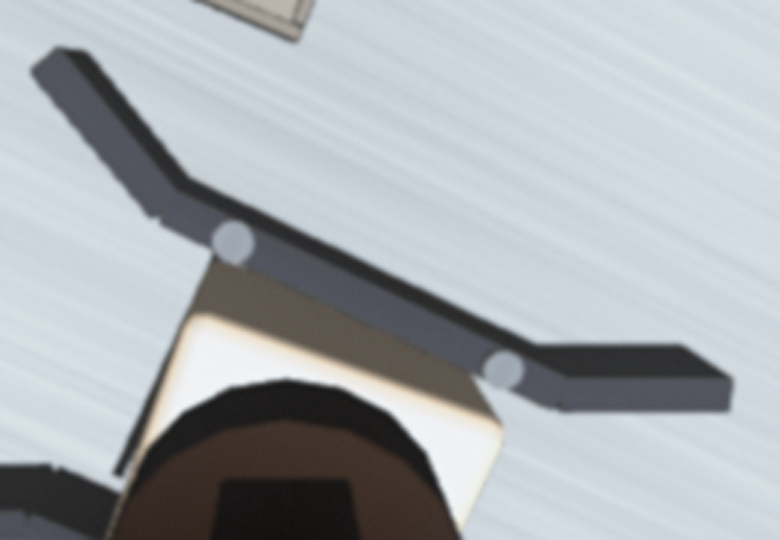

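The jar has twisted about 0.09 rad and the walls now hold it. The relative turn so far is about 0.47 rad, so I turn about 0.67 rad more.

Call:
{"fn": "apply_moves", "kwargs": {
  "series": [1,0,0,-0.2,-0.07,1,0,0,-0.4,-0.14,1,0,0,-0.5,-0.21,1,0,0,-0.7,-0.28,1,0,0,-0.9,-0.35,1,0,0,-1.1,-0.42,1,0,0,-1.3,-0.49,1,0,0,-1.5,-0.56,1,0,0,-1.6,-0.63,1,0,0,-1.6,-0.67,1,0,0,-1.6,-0.67,1,0,0,-1.6,-0.67]
}}

```text
clock: 9.3
ee_pos: [0.5168, 0.0814, 0.272]
tcp_rot: [-3.141, -0.001, 0.96]
contact_force: [-1.7, -0.8, 9.5]
grip_width: 0.0193
```

Run:
```python
from h import *
f=manip.grab_frame("wrist"); cv2.imwrite("pics/w9.png",f["color"])
shift((.5168,.0807,.27),-.271+1.23); print(tool()[2]["torque"],tool()[2]["joint_pos"].round(2))
f=manip.grab_frame("scene"); crop(f,300,420,210,310,6,"s9c.png")
```

```text
shift mm [-0.5  0.3  2. ] turn 0.001 state [0.5168 0.0813 0.272 ] [-3.1414e+00 -9.0000e-04  9.5980e-01] [-1.7 -2.1  8.4] 0.0194 9.35
[-0.3291103   0.4331098   0.04442487] [ 0.39  0.36 -0.73  1.8   0.27  1.08 -1.05]
```

View pics/w9.png

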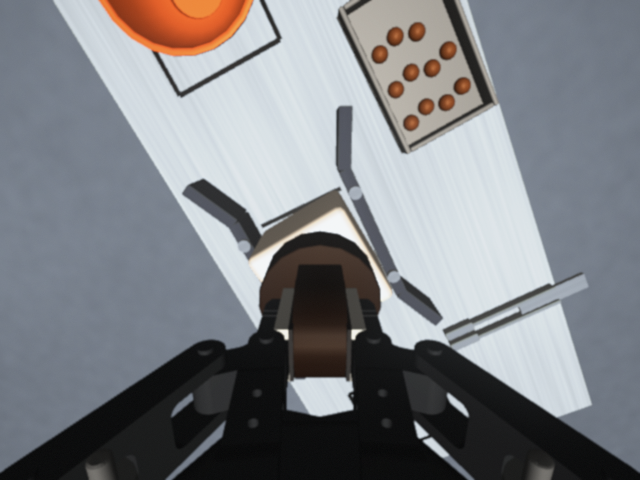

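View pics/s9c.png

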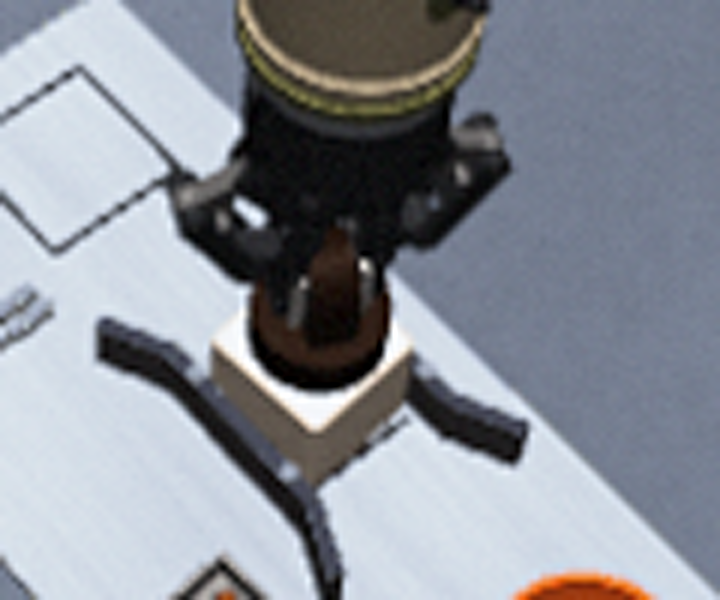

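The jar is braced and the turn is done at 1.23 rad of tool turn, with the torque fallen off. I lift slowly at first and check the force.

Call:
{"fn": "apply_moves", "kwargs": {
  "series": [1,0,0,-1,0,1,0,0,-2,0,1,0,0,-3,0,1,0,0,-4,0,1,0,0,-5,0,1,0,0,-5,0,1,0,0,-5,0]
}}

```text
clock: 10.1
ee_pos: [0.5169, 0.0805, 0.2764]
tcp_rot: [-3.141, -0.0, 0.959]
contact_force: [-0.1, -1.3, -0.8]
grip_width: 0.0192
```

Run:
```python
from h import *
f=manip.grab_frame("wrist"); cv2.imwrite("pics/w10.png",f["color"])
shift((.5168,.0807,.27),.96); print(tool()[2]["torque"])
f=manip.grab_frame("scene"); crop(f,300,420,210,310,6,"s10c.png")
```

```text
shift mm [ 0.2 -0.2  6.4] turn -0.001 state [0.5169 0.0805 0.2764] [-3.1415e+00 -1.0000e-04  9.5880e-01] [ 0.5 -0.7 -0.7] 0.0195 10.15
[ 0.01015765  0.0188094  -0.04091698]
```

View pics/s10c.png

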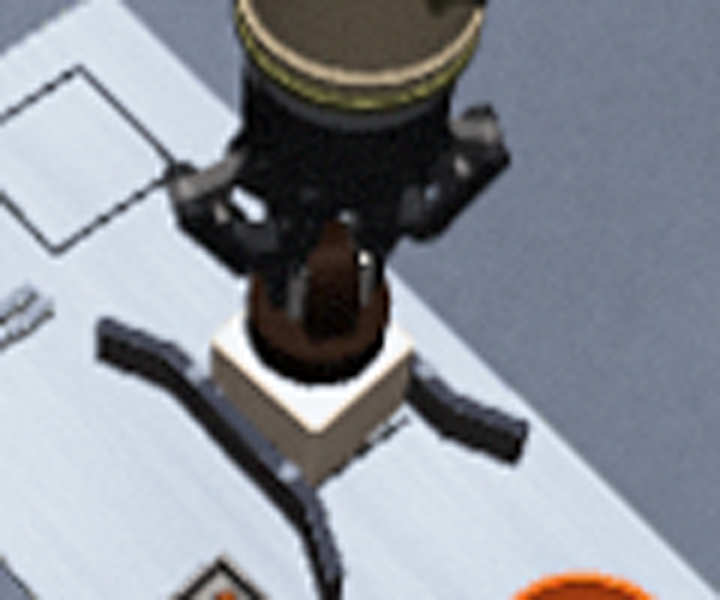

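Force is about -0.7 N, which is only the cap's weight, so the thread has let go and the jar stays down. I lift the rest.

Call:
{"fn": "apply_moves", "kwargs": {
  "series": [1,0,0,-3,0,1,0,0,-7,0,1,0,0,-11,0,1,0,0,-15,0,1,0,0,-19,0,1,0,0,-23,0,1,0,0,-27,0,1,0,0,-31,0,1,0,0,-34,0,1,0,0,-36,0,1,0,0,-36,0,1,0,0,-36,0]
}}

```text
clock: 11.4
ee_pos: [0.5169, 0.0804, 0.3123]
tcp_rot: [-3.141, 0.0, 0.959]
contact_force: [0.5, -0.2, -1.0]
grip_width: 0.0194
```

Run:
```python
from h import *
f=manip.grab_frame("wrist"); cv2.imwrite("pics/w11.png",f["color"]); np.save("w11.npy",f,allow_pickle=True)
shift((.5168,.0807,.313),.96); print(tool()[2]["torque"])
f=manip.grab_frame("scene"); crop(f,300,420,210,310,6,"s11c.png"); np.save("s11.npy",f,allow_pickle=True)
f=manip.grab_frame("top"); crop(f,165,415,160,330,3,"t11c.png")
```

```text
shift mm [ 0.2 -0.2 -0.7] turn -0.001 state [0.5168 0.0804 0.3123] [-3.1413e+00  1.0000e-04  9.5880e-01] [-0.1  0.4 -0.3] 0.0191 11.45
[ 0.002498   -0.03810979  0.01141376]
```

View pics/w11.png

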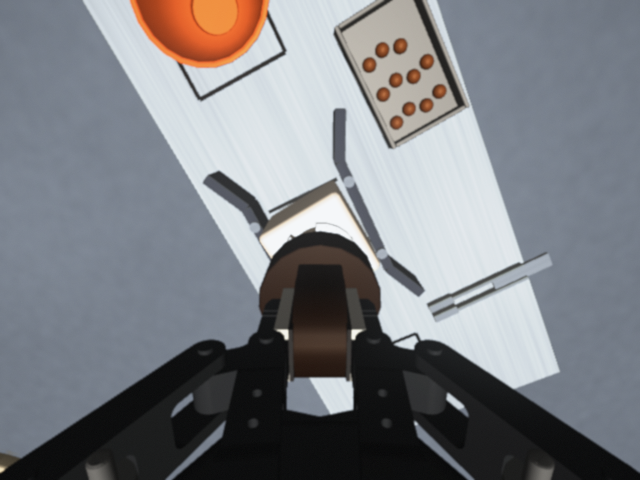

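View pics/s11c.png

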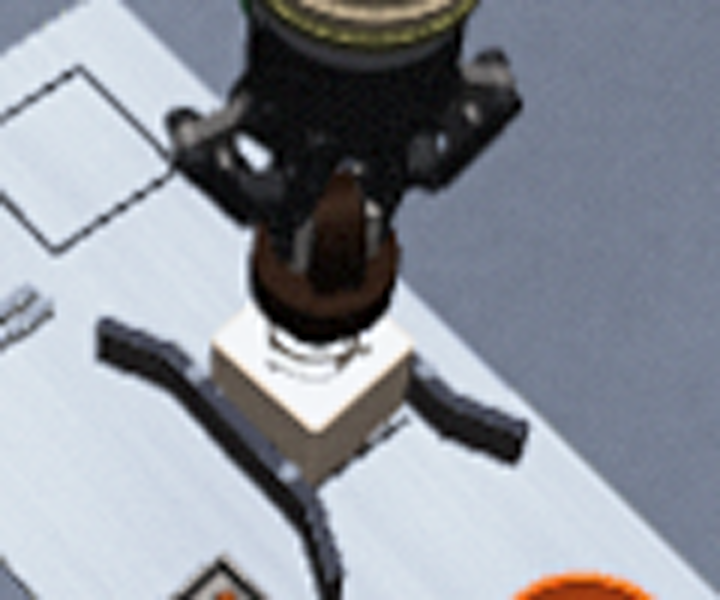

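The cap at (325,290 in the scene crop) hangs clear above the exposed neck, and the jar stands in the channel. One last position check, then I hand in.

Run:
```python
from h import *
f=np.load("s11.npy",allow_pickle=True).item()
ux=np.array([np.cos(-.156),np.sin(-.156)]);uy=np.array([-ux[1],ux[0]]);o=np.array([.5168,.0802])
c=(np.array([(210,343),(414,345),(317,434)])+.5)/6-.5+np.array((300,210))
w=cast(f,c,.066)[:,:2]; m=w[:2].mean(0); print("jar",m,(m-o)@ux,(m-o)@uy,[np.linalg.norm(w[2]-w[i]).round(4) for i in (0,1)])
shift((.5168,.0804,.3123),.96); print(manip.read_state()["dq"].round(4))
manip.close_job()
```

```text
jar [0.51766761 0.08278384] 0.0004556319084187826 0.00268726320244572 [np.float64(0.0598), np.float64(0.0588)]
shift mm [-0.1  0.  -0.1] turn -0.001 state [0.5168 0.0804 0.3122] [-3.1413e+00  1.0000e-04  9.5880e-01] [-1.2  0.1 -0.7] 0.0195 11.55
[-0.     -0.0003  0.0011 -0.0003  0.0015 -0.0005  0.0017]
the job is handed in; nothing more can be done
```

The job is done and handed in at about 11.6 s. I gripped the white jar's finial, turned the jar square and slid it 169 mm along the lane into the channel. I then turned the tool 1.23 rad anticlockwise, about 1.14 rad of that relative to the jar, and lifted the cap straight up.

What the last checks showed:
- **Jar:** the scene view puts it about 0.5 mm across and 3 mm along from the channel's centre, standing upright. It is twisted about 0.09 rad against the walls.
- **Cap:** it is held still and level about 43 mm above its screwed-on height, so the rim is about 2 cm above the mouth. Grip width is 19 mm, and the wrist force is about the cap's weight alone.
- **Bystanders:** those visible in the final pictures (bowl, tray, tweezers) looked unmoved. I did not measure them, and I did not check the finial, bin, oil or brush again.

No check failed or disagreed. The one thing out of the ordinary was a brief 26 N vertical reading as the slide stopped; it dropped to about 7 N straight after.

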